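Lay out sawn toy-truck parts on their finishing boards

ROBOT

A 6-joint arm with a two-finger parallel gripper is mounted at the origin on the work surface. World frame = base frame: x ahead of the robot, y to its left, z up, the work surface at z = 0. Lengths are in mm, angles in rad, forces in N, time in s.
With the tool pointing down it reaches from about 275 to 750 mm from the base axis. Payload 10.2 kg.
Tool frame: the origin (TCP) lies midway between the tips of the shut fingers; the grasp point (between the pads) lies 19 mm behind it (ctrl.grasp_offset is the distance from the TCP to the grasp point, in mm); z points along the fingers, y is the line along which they close (so a half turn about z gives the same grasp; the last joint's range is limited). The gripper opens to 85 mm and grips with 20 to 120 N. Pads are 22 mm wide; open, the fingers measure 114 mm over their backs; the gripper's body (76 mm by 85 mm) begins 54 mm behind the grasp point. The pads swing forward as they close: fully open they stand 13 mm farther back than shut.
Start: joints at [0.966, 0.313, 1.498, -0, 1.331, -0.223], TCP at [195.623, 487.199, 231.294] pointing down, gripper open.
Joint ranges: [-2.94, 2.94], [-0.97, 2.17], [0.19, 2.56], [-1.23, 4.37], [0.02, 3.11], [-2.88, 2.88]. Speed limits (rad/s): [2.39, 2.39, 3.01, 3.14, 3.14, 3.14].

INTERFACE

Orientations are given as a unit quaternion [w, x, y, z].
In Python, from rig import ctrl, viewer, models gives the robot as it stands. The module is installed in compiled form; this text tells all that it offers.
- The arm moves only by the shell command python3 -m pendant 'ROWS' [OPENING] [FORCE]. ROWS is text: rows parted by semicolons, each of 4 numbers parted by spaces: the shift along the tool's x, y, z in m, then the turn about the tool's z in rad. In form: x y z yaw; .... A call has 1 to 10 rows; each row shifts and turns the commanded pose from where the row before left it, along the tool's axes as they then stand; what a row does not reach is not made up. A row lasts 1/8 s, in which the tool goes at most 62.5 mm and 10.7 degrees, less where a joint would pass 70% of its speed; a pose out of reach is approached as far as the arm can. A call is refused whole if a number of a shift passes 0.0625 or a number of a turn 0.188, either way. A call with a gripper value outside its range is refused whole. OPENING is the opening, from 0 (shut) to 1 (fully open), set as the call begins (- or left out, the last holds). The fingers move at their own pace and stop on an object; FORCE is the grip in N (left out, the last holds). Time passes only in rows, so rows that do not move let the fingers close. It gives the time, the measured TCP pose, the force, the opening and the grip force at its end, in the units of the state.
- ctrl.sense(): the state, without advancing time (a new reading comes with each control period).
- viewer.capture(name): name is "scene" or "top"; returns a dict with "color" (400x640x3 uint8, red, green, blue), "vertical_fov" (degrees; the focal length in pixels is half the picture's height over the tangent of half this angle, whatever the lens; pixels are square), "cx", "cy" (the principal point, pixels), "pose" (4x4, takes a point from camera to world coordinates). Camera axes: x right, y down, z forward; pixel columns grow to the right and rows downward; lengths in mm; the calibration is good to about 2 mm. A picture is of the moment at which its call begins. There is no depth.
- ctrl.finish_job(): hands the job in; it is judged then, once.
Trained networks look in the newest picture that a camera, given by its name, has taken for a name from the list of things; names that differ only in an ending like _2 or _b are one class to them, and where a whole thing is asked for, a point or a joint stands for the part that bears it (a point fixed in the world has none). Each returns a list of dicts, best first, with "p" (0 to 1); they miss things now and then, are a little off and sometimes report something else, mostly with a low value. They report only what shows in the picture. A call takes as long as a camera call. They do not tell look-alikes from the thing itself.
- models.boxes_of(camera, query): "at" ([x, y, z] in mm, in world coordinates, good to about 4 mm: the middle of the surface that is visible of it).
The state is a dict: "time_s": time; "joints": joint angles; "dq": joint speeds; "tau": joint torques, N m; "eef_pos": TCP position; "ee_rot": TCP orientation; "force": force on the tool from outside, world axes, zero at the start; "wrist_torque": the same for the moment, N m; "grip_width": opening from 0.0 (shut) to 1.0 (fully open); "grip_force": force on a finger pad.
Only numpy, scipy, OpenCV 4.12 (cv2) and the standard library are available. Lean on these libraries where they do the work, as an engineer would, in place of code of your own. Each camera call takes 0.05 s, during which the arm holds its last target. There are 200 camera calls.

TASK

Lay the four sawn toy-truck parts (round wheel, square cab, I-shaped axle carrier and long round-ended chassis strip) on the white boards, each flat on the board that bears its own outline, centred on the outline and turned to match it. The chassis strip is still held in the fixture: swing the steel hold-down bar up and right back past upright, then slide the strip level out from under the stop's lip before lifting it, and leave the bar open.

Things in the scene. Friction and masses are not known exactly. Their poses are not given: they have to be found in the camera images.
- wheel: Loose plain hardwood part, 24 mm thick, lying flat. Disc 56 mm in diameter with a small dark axle hole (dark dot 10 mm across) in the middle. Origin: centre of its underside; z up. About 40 g.
- cab: Loose plain hardwood part, 24 mm thick, lying flat. Square block 48 x 48 mm. Origin: centre of its underside; x and y parallel to its sides. Any quarter turn is the same. About 40 g.
- carrier: Loose plain hardwood part, 24 mm thick, lying flat. I-shaped block 92 mm long (x) and 56 mm wide (y) over its two end flanges; each flange is 24 mm long (x); the waist between them is 26 mm wide (y) and 44 mm long (x). Origin: centre of its underside, at the middle of the waist. A half turn is the same. About 55 g.
- chassis: Loose plain hardwood part, 24 mm thick, lying flat. Round-ended strip 116 mm long (x), 28 wide (y), a dark dot near each end. Origin: centre of underside. 60 g. Starts in the fixture, along its x, at x = -20, z = 12 mm there, under the bar. Grip its -x part, e.g. 30 mm from its origin; the +x end is 16 mm in under the stop's lip: slide it level 20 mm or more (best 45) to -x before lifting.
- wheel_board: Fixed white board 6 mm thick lying flat on the bench (top at 6 mm), with a black line 3 mm wide marking the outline of one part true to size; the board's origin is at the centre of its underside, right below the outline's centre. Board 84 x 84 mm; outline: circle of 56 mm. Its yaw does not matter.
- cab_board: Fixed white board 6 mm thick lying flat on the bench (top at 6 mm), with a black line 3 mm wide marking the outline of one part true to size; the board's origin is at the centre of its underside, right below the outline's centre. Board 84 x 84 mm; outline: square of 48 mm, sides along the board's x and y.
- carrier_board: Fixed white board 6 mm thick lying flat on the bench (top at 6 mm), with a black line 3 mm wide marking the outline of one part true to size; the board's origin is at the centre of its underside, right below the outline's centre. Board 124 mm (x) by 84 mm (y); outline: the I shape of 92 x 56 mm, long along the board's x.
- chassis_board: Fixed white board 6 mm thick lying flat on the bench (top at 6 mm), with a black line 3 mm wide marking the outline of one part true to size; the board's origin is at the centre of its underside, right below the outline's centre. Board 144 mm (x) by 64 mm (y); outline: the round-ended strip of 116 x 28 mm, long along the board's x.
- fixture: Fixed wooden hold-down fixture (mm). Origin on the bench below where bar crosses strip; x along the strip, open side -x; z up. Base plate 12 thick, x -85 to 60, y -100 to 100, strip on it at y = 0. Dark end stop x 22 to 55, y -24 to 24, top at 47; its lip covers the strip's end from x = 22 on, 5 above it. Steel hinge cheeks: x -20 to 20, y 66 to 90, top at 52.
- holdbar (a joint): Bar angle, rad: 0 level over the strip (starts at 0 to 0.12), grows as it rises, 1.9 at its stop. Stays where left; 2 N moves it. Bar 20 mm wide. Hinge along fixture x at y = 75, z = 44 mm. At the free end a round rod, 11 mm thick, along x from x = 10 to 80: at angle a its axis is at y = 75 - 150 cos a, z = 44 + 150 sin a (fixture frame). Pinch from above at x = 50; it turns in the grip.
Not all that is in view belongs to the job. What is shaped like the wheel_board but orange or yellow is not meant.

How it is judged:
By the outcome, as a careful person would: the job done as asked, in the order asked, and still so for the second after the job is handed in, with the robot touching nothing.
It also fails if it takes over 128 s, if anything falls off the work surface, if the arm or the gripper's body presses on something with over 40 N, if the wrist force passes 120 N, or if a joint passes its speed limit or range.

## Working session

There is one attempt and no reset: what is moved stays moved. The work goes in short steps, Python scripts to look and compute and a shell command to move; the robot and the scene stay as the last step left them, time stands still between calls to the robot, and variables do not carry over. Pictures are saved under pics/ and viewed, at most 17 in all, crops included, and the job is handed in when it is done.

```bash
mkdir -p pics
python3 - <<'E'
from rig import ctrl,viewer,models
import cv2,numpy as np
s=ctrl.sense(); print({k:np.round(v,3).tolist() for k,v in s.items()}, ctrl.grasp_offset)
for c in("scene","top"):
    d=viewer.capture(c); cv2.imwrite(f"pics/{c}0.png",d["color"][...,::-1])
    print(c,d["vertical_fov"],d["cx"],d["cy"],np.round(d["pose"],3).tolist())
    for q in "wheel cab carrier chassis wheel_board cab_board carrier_board chassis_board fixture holdbar".split():
        print(q,[(np.round(b["at"]).tolist(),round(b["p"],2)) for b in models.boxes_of(c,q)[:3]])
E
```

```text
{'time_s': 0.0, 'joints': [0.966, 0.313, 1.498, -0.0, 1.331, -0.223], 'dq': [-0.001, 0.0, -0.001, -0.0, 0.0, -0.001], 'tau': [-0.0, -41.227, -25.974, -0.0, 0.004, -0.0], 'eef_pos': [195.48, 486.971, 230.715], 'ee_rot': [-0.0, 0.19, 0.982, -0.001], 'force': [-0.088, 0.439, 0.09], 'wrist_torque': [0.017, 0.019, 0.009], 'grip_force': 0.0, 'grip_width': 1.0} 18.700000000000003
scene 57.46314975086542 315.70536779890506 202.65218073285394 [[-0.83, 0.413, -0.376, 875.719], [0.558, 0.605, -0.568, 564.138], [-0.007, -0.681, -0.732, 893.198], [0.0, 0.0, 0.0, 1.0]]
wheel [([473.0, 62.0, 21.0], 0.67)]
cab []
carrier [([451.0, -374.0, 24.0], 0.87)]
chassis [([434.0, 316.0, 37.0], 0.59)]
wheel_board [([336.0, -148.0, 3.0], 0.97), ([256.0, -344.0, 8.0], 0.85), ([636.0, -161.0, 11.0], 0.6)]
cab_board [([635.0, -298.0, 3.0], 0.67)]
carrier_board [([639.0, -16.0, 7.0], 0.7)]
chassis_board [([639.0, -19.0, 3.0], 0.74)]
fixture [([485.0, 341.0, 13.0], 0.64)]
holdbar [([484.0, 307.0, 50.0], 0.65)]
top 53.09174474445968 315.63922310498026 201.9203069636139 [[-0.005, -0.984, 0.176, 211.53], [-1.0, 0.008, 0.016, -109.53], [-0.017, -0.176, -0.984, 1371.397], [0.0, 0.0, 0.0, 1.0]]
wheel [([465.0, 59.0, 25.0], 0.66)]
cab [([462.0, -82.0, 27.0], 0.75), ([642.0, -28.0, 11.0], 0.52)]
carrier [([447.0, -380.0, 22.0], 0.54)]
chassis [([441.0, 313.0, 37.0], 0.72)]
wheel_board [([255.0, -349.0, 8.0], 0.89), ([424.0, -595.0, 11.0], 0.87), ([635.0, -166.0, 8.0], 0.85)]
cab_board [([634.0, -296.0, 8.0], 0.69)]
carrier_board [([639.0, -27.0, 10.0], 0.93), ([471.0, 60.0, 20.0], 0.74)]
chassis_board [([624.0, 116.0, 5.0], 0.79)]
fixture [([468.0, 307.0, 13.0], 0.69)]
holdbar [([481.0, 305.0, 49.0], 0.84)]
```

View pics/scene0.png

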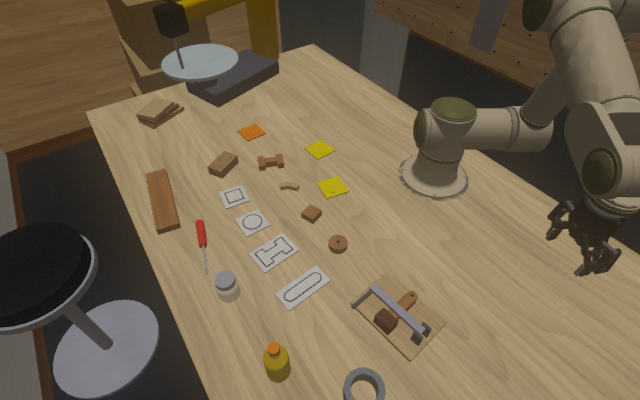

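View pics/top0.png

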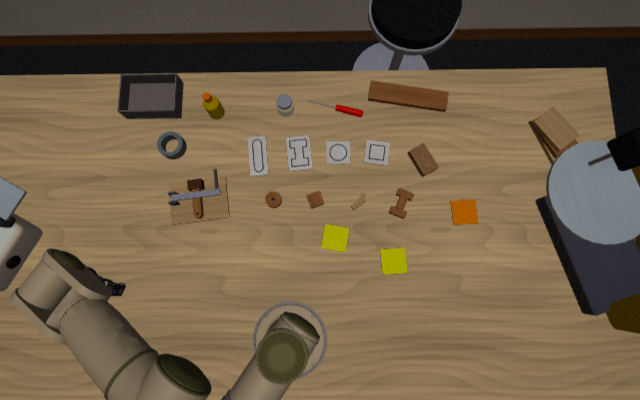

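The scene picture shows boards for cab (234,196), wheel (252,222), carrier (274,252) and chassis (302,287). In the top picture they sit along row 153. Parts in the top picture are the wheel (273,199), cab (315,199), carrier (401,203) and the fixture (200,200), with the hinge at +y and the stop at +x. The small bent piece at (358,202) is a distractor. I'll fit poses by silhouette in both cameras.

```bash
cat > h.py <<'E'
from rig import ctrl,viewer,models
import cv2,numpy as np
from scipy.optimize import minimize
def shot(c):
    d=viewer.capture(c); d["f"]=200/np.tan(np.radians(d["vertical_fov"]/2)); d["lab"]=None; return d
def proj(d,P):
    P=np.asarray(P,float); q=(P-d["pose"][:3,3])@d["pose"][:3,:3]
    return np.c_[q[:,0]/q[:,2]*d["f"]+d["cx"],q[:,1]/q[:,2]*d["f"]+d["cy"]]
def ray(d,u,v,z):
    r=d["pose"][:3,:3]@[(u-d["cx"])/d["f"],(v-d["cy"])/d["f"],1]; o=d["pose"][:3,3]
    return o+r*(z-o[2])/r[2]
def rect(a,b): return np.array([[-a,-b],[a,-b],[a,b],[-a,b]])/2.
t=np.linspace(0,2*np.pi,40,endpoint=False)
a=np.linspace(-np.pi/2,np.pi/2,12)
S={"wheel":28*np.c_[np.cos(t),np.sin(t)],"cab":rect(48,48),
"carrier":np.array([[-46,-28],[-22,-28],[-22,-13],[22,-13],[22,-28],[46,-28],[46,28],[22,28],[22,13],[-22,13],[-22,28],[-46,28]],float),
"chassis":np.r_[np.c_[44+14*np.cos(a),14*np.sin(a)],np.c_[-44-14*np.cos(a),-14*np.sin(a)]],
"b84":rect(84,84),"carrier_board":rect(124,84),"chassis_board":rect(144,64)}
def crop(d,x,y,z,h=24,K=6):
    u,v=proj(d,[[x,y,z]])[0]; u0,v0=int(u)-h,int(v)-h
    im=d["color"][v0:v0+2*h,u0:u0+2*h]
    return cv2.resize(im,None,fx=K,fy=K,interpolation=cv2.INTER_CUBIC),u0,v0,K
def sil(d,shape,p,z0,z1,u0,v0,K,n):
    c,s=np.cos(p[2]),np.sin(p[2]); XY=shape@np.array([[c,s],[-s,c]])+p[:2]
    lo=proj(d,np.c_[XY,np.full(len(XY),z0)]); hi=proj(d,np.c_[XY,np.full(len(XY),z1)])
    m=np.zeros((n,n),np.uint8)
    q=lambda A:np.round(((A-[u0,v0]+.5)*K-.5)*16).astype(np.int32)
    lo,hi=q(lo),q(hi)
    cv2.fillPoly(m,[hi],255,shift=4,lineType=cv2.LINE_AA)
    cv2.fillPoly(m,[lo],255,shift=4,lineType=cv2.LINE_AA)
    for i in range(len(lo)):
        j=(i+1)%len(lo); cv2.fillConvexPoly(m,cv2.convexHull(np.array([lo[i],lo[j],hi[j],hi[i]])),255,shift=4,lineType=cv2.LINE_AA)
    return m
def mask(im,white):
    hsv=cv2.cvtColor(im,cv2.COLOR_RGB2HSV); g=im.astype(int)
    if white:
        m=((hsv[...,1]<45)&(hsv[...,2]>0)).astype(np.uint8)*255
        m=cv2.morphologyEx(m,cv2.MORPH_CLOSE,np.ones((25,25)))
    else: m=(hsv[...,2]<150).astype(np.uint8)*255; m=cv2.morphologyEx(m,cv2.MORPH_CLOSE,np.ones((15,15)))
    n,l,st,ce=cv2.connectedComponentsWithStats(m)
    h=len(m)/2; k=1+min(range(n-1),key=lambda i:np.hypot(*(ce[i+1]-h))-st[i+1,4]*1e-3)
    return (l==k).astype(np.uint8)*255
def fit(cams,shape,p0,z0,z1,white,thr=None):
    best=None; data=[]
    for d in cams:
        im,u0,v0,K=crop(d,p0[0],p0[1],z0,h=24 if d["f"]<1e9 else 0); data.append((d,mask(im,white),u0,v0,K,im))
    def cost(p):
        c=0
        for d,m,u0,v0,K,_ in data:
            s=sil(d,shape,p,z0,z1,u0,v0,K,len(m)).astype(float); mm=m.astype(float)
            c+=np.abs(s-mm).sum()/mm.sum()
        return c
    for y in p0[2] if hasattr(p0[2],"__len__") else [p0[2]]:
        x0=np.array([p0[0],p0[1],y])
        r=minimize(cost,x0,method="Nelder-Mead",options=dict(initial_simplex=x0+np.array([[0,0,0],[8,0,0],[0,8,0],[0,0,.25]]),xatol=.05,fatol=1e-4))
        if best is None or r.fun<best.fun: best=r
    vis=[]
    for d,m,u0,v0,K,im in data:
        o=im.copy(); 
        for mm,col in((m,(0,255,0)),(sil(d,shape,best.x,z0,z1,u0,v0,K,len(m)),(255,0,0))):
            cs,_=cv2.findContours((mm>127).astype(np.uint8),0,2); cv2.drawContours(o,cs,-1,col,1)
        vis.append(o)
    return best.x,best.fun,np.vstack(vis)
E
cat > fit0.py <<'E'
from h import *
T,Sc=shot("top"),shot("scene")
Y=[0,.4,.8,1.2,-.4,-.8,-1.2,1.57]
V=[]
for n,sh,p,z0,z1,w in[("wheel","wheel",(467,60,0),0,24,0),("cab","cab",(462,-82,Y[:3]),0,24,0),("carrier","carrier",(449,-377,Y),0,24,0),
 ("wheel_board","b84",(635,-164,[0,.3,-.3]),0,6,1),("cab_board","b84",(634,-297,[0,.3,-.3]),0,6,1),("carrier_board","carrier_board",(639,-25,[0,.2,-.2]),0,6,1),("chassis_board","chassis_board",(624,116,[0,.2,-.2]),0,6,1)]:
    for cs in ([T],[Sc],[T,Sc]):
        x,f,v=fit(cs,S[sh],p,z0,z1,w); print(n,len(cs),np.round(x,2),round(f,3))
    V.append(cv2.resize(v,(200,400)) if 0 else v)
m=np.hstack(V); m=cv2.resize(m,(800,int(m.shape[0]*800/m.shape[1])),interpolation=cv2.INTER_AREA)
cv2.imwrite("pics/fit0.png",m[...,::-1])
E
python3 fit0.py
```

```text
wheel 1 [427.45 110.38  -0.48] 0.894
wheel 1 [4.6375e+02 5.7500e+01 3.1000e-01] 0.047
wheel 2 [4.6377e+02 5.7470e+01 3.1000e-01] 0.943
cab 1 [464.71 -81.59   1.05] 0.899
cab 1 [ 4.6242e+02 -8.6780e+01  3.5000e-01] 0.039
cab 2 [ 4.6231e+02 -8.6780e+01  3.5000e-01] 0.939
carrier 1 [ 4.4333e+02 -3.7786e+02 -6.0000e-02] 0.809
carrier 1 [ 4.4684e+02 -3.8352e+02 -4.0000e-01] 0.053
carrier 2 [ 4.4680e+02 -3.8354e+02 -4.0000e-01] 0.864
wheel_board 1 [ 6.3548e+02 -1.6648e+02  1.0000e-02] 0.067
wheel_board 1 [ 632.14 -172.61    0.  ] 0.087
wheel_board 2 [ 633.38 -167.85    0.  ] 0.2
cab_board 1 [ 6.3294e+02 -3.0343e+02 -1.4000e-01] 0.068
cab_board 1 [ 6.3104e+02 -3.0979e+02 -1.6000e-01] 0.095
cab_board 2 [ 6.3233e+02 -3.0486e+02 -1.4000e-01] 0.203
carrier_board 1 [ 6.3439e+02 -2.7650e+01  1.0000e-01] 0.052
carrier_board 1 [ 6.3154e+02 -3.1630e+01  1.0000e-01] 0.06
carrier_board 2 [ 6.3315e+02 -2.9530e+01  1.0000e-01] 0.147
chassis_board 1 [6.2608e+02 1.1887e+02 9.0000e-02] 0.062
chassis_board 1 [6.2378e+02 1.1502e+02 8.0000e-02] 0.05
chassis_board 2 [6.2494e+02 1.1691e+02 9.0000e-02] 0.146
```

View pics/fit0.png

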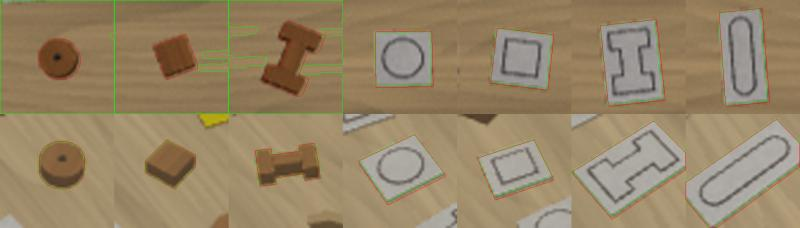

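```bash
sed -i 's|    else: m=.*|    else:\n        g=cv2.cvtColor(im,cv2.COLOR_RGB2GRAY); h=len(g)//2; k=h//3*2; t,_=cv2.threshold(g[h-k:h+k,h-k:h+k].copy(),0,255,cv2.THRESH_OTSU); m=(g<t).astype(np.uint8)*255; m=cv2.morphologyEx(m,cv2.MORPH_CLOSE,np.ones((15,15)))|' h.py
python3 fit0.py | head -9
python3 - <<'E'
from h import *
T,Sc=shot("top"),shot("scene")
a,_,_,_=crop(T,470,310,20,40,7);b,_,_,_=crop(Sc,470,310,20,60,7)
print(crop(T,470,310,20,40,7)[1:],crop(Sc,470,310,20,60,7)[1:])
cv2.imwrite("pics/fx.png",np.hstack([cv2.resize(a,(400,400)),cv2.resize(b,(400,400))])[...,::-1])
E
```

```text
wheel 1 [4.6443e+02 5.9910e+01 4.3000e-01] 0.051
wheel 1 [4.6309e+02 5.6670e+01 2.7000e-01] 0.073
wheel 2 [4.6469e+02 5.9310e+01 2.5000e-01] 0.141
cab 1 [ 4.6292e+02 -8.4130e+01  3.4000e-01] 0.055
cab 1 [ 4.6217e+02 -8.7540e+01  3.6000e-01] 0.076
cab 2 [ 4.6293e+02 -8.4810e+01  3.4000e-01] 0.157
carrier 1 [ 4.4775e+02 -3.7943e+02 -4.1000e-01] 0.045
carrier 1 [ 4.4719e+02 -3.8337e+02 -4.0000e-01] 0.078
carrier 2 [ 4.4791e+02 -3.7999e+02 -4.1000e-01] 0.189
(160, 157, 7) (333, 249, 7)
```

View pics/fx.png

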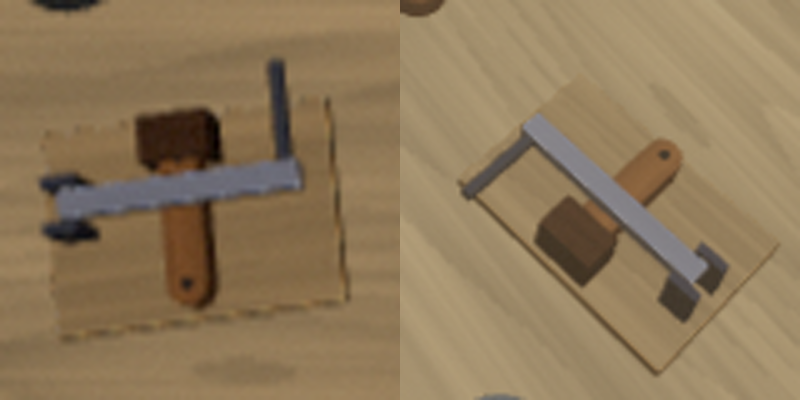

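Run:
```python
from h import *
from scipy.optimize import least_squares
T,Sc=shot("top"),shot("scene")
px=lambda o,s,L:[(o[0]+(x+.5)/s-.5,o[1]+(y+.5)/s-.5) for x,y in L]
C=np.array([[60,100,12],[60,-100,12],[-85,-100,12],[-85,100,12]],float)
ct=px((160,157),5,[(42,134),(328,99),(347,298),(62,338)])
cs=px((333,249),10/3,[(257,369),(60,182),(180,75),(378,243)])
D=np.array([[-64-0,0,36]],float) # strip dot approx
rt=px((160,157),5,[(277,62)]); rs=px((333,249),10/3,[(67,192)])
def W(p,P):
    c,s=np.cos(p[2]),np.sin(p[2]); P=np.atleast_2d(P); return np.c_[P[:,0]*c-P[:,1]*s+p[0],P[:,0]*s+P[:,1]*c+p[1],P[:,2]]
for n,L in(("T",[(T,ct,rt)]),("S",[(Sc,cs,rs)]),("B",[(T,ct,rt),(Sc,cs,rs)])):
    def f(p):
        a=p[3]; r=[]
        for d,c,e in L:
            r.append((proj(d,W(p,C))-c).ravel()); r.append((proj(d,W(p,[[79,75-150*np.cos(a),44+150*np.sin(a)]]))-e).ravel())
        return np.concatenate(r)
    r=least_squares(f,[480,310,.1,.05]); print(n,np.round(r.x,3),np.round(r.fun,1).tolist())
for d,c,z in((T,ct,12),(Sc,cs,12)): print([np.round(ray(d,*q,z)[:2]).tolist() for q in c])
q=px((160,157),5,[(187,283),(189,305),(185,160)]); print([np.round(ray(T,*k,36)[:2]).tolist() for k in q])
q=px((333,249),10/3,[(264,155),(272,143)]); print([np.round(ray(Sc,*k,36)[:2]).tolist() for k in q])
```

```text
T [4.77350e+02 3.20943e+02 1.30000e-01 1.70000e-02] [0.5, 0.2, -0.0, -0.6, 0.2, 0.2, -0.6, 0.2, -0.0, 0.0]
S [4.76203e+02 3.19349e+02 1.32000e-01 4.80000e-02] [0.6, 1.2, -0.8, -1.1, -0.3, -0.5, 0.6, -0.2, -0.2, -0.0]
B [4.76572e+02 3.19802e+02 1.31000e-01 5.00000e-02] [0.8, 0.4, 0.3, -0.4, 0.5, 0.4, -0.2, 0.4, -0.1, -0.1, 0.6, 1.5, -0.8, -0.9, -0.2, -0.4, 0.7, 0.1, -0.2, 0.1]
[[524.0, 430.0], [548.0, 229.0], [407.0, 211.0], [381.0, 407.0]]
[[522.0, 424.0], [549.0, 232.0], [406.0, 211.0], [380.0, 407.0]]
[[414.0, 315.0], [399.0, 313.0], [500.0, 320.0]]
[[413.0, 312.0], [400.0, 308.0]]
```

```bash
cat > to.py <<'E'
# usage: to.py x y z yawdir(world angle of tool y, mod pi)
import sys,numpy as np
from rig import ctrl
from scipy.spatial.transform import Rotation as R
s=ctrl.sense(); q=s["ee_rot"]; M=R.from_quat([q[1],q[2],q[3],q[0]]).as_matrix()
x,y,z,w=map(float,sys.argv[1:5]); cur=np.arctan2(M[1,1],M[0,1])
d=(w-cur+np.pi/2)%np.pi-np.pi/2; c,n=np.cos(cur+d),np.sin(cur+d)
D=np.array([x,y,z])-s["eef_pos"]
ty=np.array([c,n,0]); tz=np.array([0,0,-1]); tx=np.cross(ty,tz)
print("turn %.3f then x %.4f y %.4f z %.4f"%(-d,D@tx/1e3,D@ty/1e3,D@tz/1e3),"j6 %.2f t %.1f cur %.3f pos %s F %s w %.3f g %.1f"%(s["joints"][5],s["time_s"],cur,np.round(s["eef_pos"],1),np.round(s["force"],1),s["grip_width"],s["grip_force"]))
E
python3 to.py 536.3 252.6 110 1.702
```

```text
turn -0.513 then x -0.3071 y -0.2772 z 0.1213 j6 -0.22 t 1.5 cur 1.189 pos [195.6 487.2 231.3] F [-0.5  0.9 -0.3] w 0.998 g 0.0
```

```bash
python3 -m pendant '0 0 0 -0.171; 0 0 0 -0.171; 0 0 0 -0.171; -0.03 -0.027 0 0; -0.04 -0.035 0 0; -0.04 -0.035 0 0; -0.04 -0.035 0 0; -0.04 -0.035 0.02 0; -0.04 -0.035 0.02 0; -0.03 -0.03 0.02 0' 0.45 40; python3 to.py 536.3 252.6 75 1.702
```

```text
time_s: 2.75
eef_pos: [485.3, 289.8, 170.6]
ee_rot: [0.0, -0.065, 0.998, 0.0]
force: [0.3, 0.2, 0.8]
grip_width: 0.455
grip_force: 0.0
turn -0.001 then x -0.0457 y -0.0436 z 0.0956 j6 -1.37 t 2.8 cur 1.701 pos [485.3 289.8 170.6] F [0.3 0.2 0.8] w 0.455 g 0.0
```

```bash
python3 -m pendant '-0.023 -0.022 0.03 0; -0.023 -0.022 0.03 0; 0 0 0.03 0; 0 0 0.025 0; 0 0 0.0235 0; 0 0 0 0' ; python3 -m pendant '0 0 0 0; 0 0 0 0; 0 0 0 0; 0 0 0 0; 0 0 0 0' 0 40;  python3 to.py 536.3 252.6 32 1.702
```

```text
time_s: 3.5
eef_pos: [534.2, 253.3, 31.4]
ee_rot: [-0.002, -0.066, 0.998, -0.0]
force: [0.2, 0.2, 0.1]
grip_width: 0.448
grip_force: 0.0
time_s: 4.12
eef_pos: [535.8, 253.2, 33.4]
ee_rot: [0.001, -0.065, 0.998, -0.0]
force: [2.8, -4.5, 1.5]
grip_width: 0.11
grip_force: 39.0
turn -0.000 then x -0.0004 y -0.0007 z 0.0014 j6 -1.46 t 4.1 cur 1.702 pos [535.8 253.2  33.4] F [ 2.8 -4.5  1.5] w 0.110 g 39.0
```

```bash
python3 -m pendant '0 0.0027 -0.0223 0; 0 0.006 -0.0217 0; 0 0.0092 -0.0205 0; 0 0.0121 -0.0189 0; 0 0.0148 -0.0169 0; 0 0.0171 -0.0144 0; 0 0.0192 -0.0118 0' ; python3 -m pendant '0 0.0207 -0.0088 0; 0 0.0218 -0.0056 0; 0 0.0224 -0.0023 0; 0 0.0225 0.0011 0; 0 0.022 0.0045 0; 0 0 0 0; 0 0 0 0'
```

```text
time_s: 5.0
eef_pos: [527.2, 330.8, 165.8]
ee_rot: [0.004, -0.065, 0.998, -0.003]
force: [-2.2, -21.5, 28.1]
grip_width: 0.103
grip_force: 40.9
time_s: 5.88
eef_pos: [512.0, 444.5, 173.8]
ee_rot: [0.004, -0.066, 0.998, 0.003]
force: [6.8, 5.4, 10.1]
grip_width: 0.11
grip_force: 43.6
```

```bash
python3 -m pendant '0 0 0 0; 0 0 0 0; 0 0 0 0; 0 0 -0.02 0; 0 0 -0.03 0; 0 0 -0.03 0; 0 0 0 0' 0.5; python3 to.py 427.4 313.8 80 1.702
python3 - <<'E'
from h import *
T,Sc=shot("top"),shot("scene")
a=crop(T,470,340,20,40,5)[0];b=crop(Sc,470,310,20,50,4)[0]
cv2.imwrite("pics/bar.png",np.hstack([a,b])[...,::-1])
E
```

```text
time_s: 6.75
eef_pos: [510.6, 442.8, 252.6]
ee_rot: [0.002, -0.066, 0.998, 0.001]
force: [-0.7, -0.4, -0.5]
grip_width: 0.5
grip_force: 0.0
turn 0.000 then x 0.0994 y -0.1170 z 0.1726 j6 -1.16 t 6.8 cur 1.702 pos [510.6 442.8 252.6] F [-0.7 -0.4 -0.5] w 0.500 g 0.0
```

View pics/bar.png

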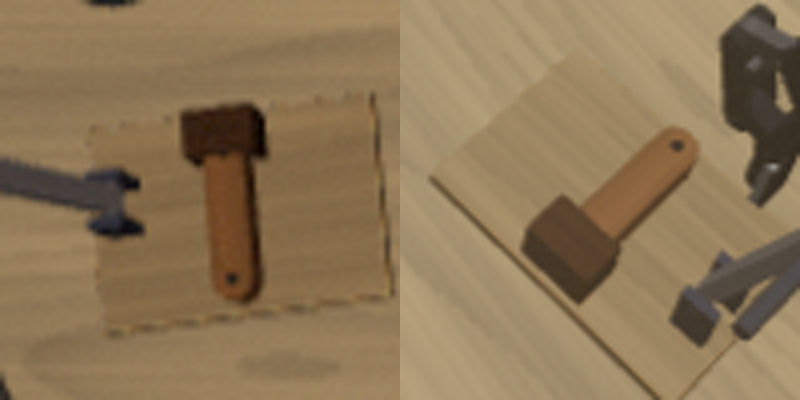

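The bar now leans back past upright and clear of the strip; the strip's free end dot is at (232,278) in the left crop. Next I grip the strip.

```bash
python3 -m pendant '0.02 -0.024 0 0; 0.04 -0.046 0 0; 0.04 -0.047 0 0; 0 0 0.05 0; 0 0 0.05 0; 0 0 0.05 0; 0 0 0.045 0; 0 0 0.03 0;0 0 0.01 0; 0 0 0 0' 0.6 50; python3 to.py 427.4 313.8 16.5 1.702
```

```text
time_s: 8.1
eef_pos: [426.1, 313.3, 15.2]
ee_rot: [-0.0, -0.066, 0.998, -0.0]
force: [-0.4, 0.6, 0.5]
grip_width: 0.604
grip_force: 0.0
turn 0.000 then x -0.0014 y 0.0003 z -0.0013 j6 -1.29 t 8.1 cur 1.702 pos [426.1 313.3  15.2] F [-0.4  0.6  0.5] w 0.604 g 0.0
```

```bash
python3 -m pendant '0 0 -0.0013 0; 0 0 0 0; 0 0 0 0; 0 0 0 0; 0 0 0 0; 0 0 0 0' 0 50; python3 -m pendant '0.01 0 0 0; 0.01 0 0 0; 0.015 0 0 0; 0.012 0 0 0; 0 0 0 0; 0 0 0 0'
```

```text
time_s: 8.85
eef_pos: [427.1, 313.8, 18.2]
ee_rot: [0.001, -0.066, 0.998, 0.001]
force: [-0.7, -0.2, 6.9]
grip_width: 0.315
grip_force: 50.8
time_s: 9.6
eef_pos: [379.6, 307.6, 18.1]
ee_rot: [0.001, -0.066, 0.998, 0.0]
force: [-5.0, -0.7, 15.1]
grip_width: 0.315
grip_force: 51.6
```

```bash
python3 -m pendant '0 0 -0.01 0; 0 0 -0.02 0; 0 0 -0.03 0; 0 0 -0.03 0; 0 0 -0.01 0; 0 0 0 0; 0 0 0 0';python3 - <<'E'
from h import *
T,Sc=shot("top"),shot("scene")
s=ctrl.sense(); x,y,z=s["eef_pos"]
a=crop(T,x,y,z,40,5)[0];b=crop(Sc,x,y,z,50,4)[0]
cv2.imwrite("pics/ch.png",np.hstack([a,b])[...,::-1])
E
```

```text
time_s: 10.48
eef_pos: [379.2, 307.0, 115.6]
ee_rot: [-0.001, -0.066, 0.998, -0.0]
force: [-0.2, 0.4, -1.0]
grip_width: 0.314
grip_force: 49.7
```

View pics/ch.png

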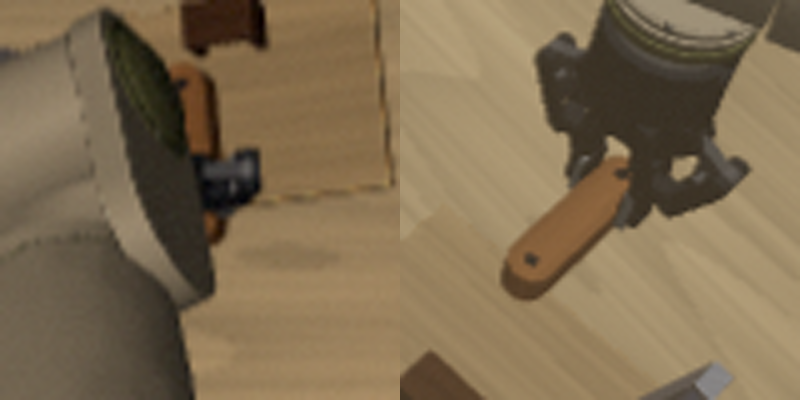

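```bash
python3 - <<'E'
from h import *
T,Sc=shot("top"),shot("scene")
s=ctrl.sense(); x,y,z=s["eef_pos"]; print(x,y)
im,u0,v0,K=crop(Sc,x,y,z,50,4)
for X,Y in((131,260),(222,174)):
    print("S",ray(Sc,u0+(X+.5)/K-.5,v0+(Y+.5)/K-.5,z+17.9))
im,u0,v0,K=crop(T,x,y,z,40,5)
print("T",ray(T,u0+(183+.5)/K-.5,v0+(85+.5)/K-.5,z+17.9))
E
python3 to.py 625.0 116.9 60 1.66
```

```text
379.48519963041974 307.1054842580738
S [453.02781345 316.07164588 133.93512825]
S [365.08683451 303.7076304  133.93512825]
T [452.98451084 317.48861998 133.93512825]
turn 0.042 then x -0.2276 y -0.2113 z 0.0560 j6 -1.26 t 10.7 cur 1.702 pos [379.5 307.1 116. ] F [ 1.   0.9 -0.9] w 0.316 g 49.7
```

```bash
python3 to.py 594.7 114.3 60 1.658
```

```text
turn 0.044 then x -0.1976 y -0.2108 z 0.0560 j6 -1.26 t 10.7 cur 1.702 pos [379.5 307.1 116. ] F [ 1.   0.9 -0.9] w 0.316 g 49.7
```

```bash
python3 -m pendant '0 0 0 0.044; -0.02 -0.02 0 0; -0.03 -0.035 0 0; -0.035 -0.035 0 0; -0.035 -0.035 0 0; -0.035 -0.035 0 0;-0.03 -0.03 0.02 0;-0.0126 -0.0208 0.036 0; 0 0 0 0; 0 0 0 0'; python3 to.py 594.7 114.3 12.8 1.658
```

```text
time_s: 11.92
eef_pos: [594.9, 115.0, 61.4]
ee_rot: [0.0, -0.044, 0.999, 0.0]
force: [1.0, -0.3, 0.4]
grip_width: 0.315
grip_force: 49.7
turn 0.000 then x 0.0003 y -0.0007 z 0.0486 j6 -1.66 t 11.9 cur 1.658 pos [594.9 115.   61.4] F [ 1.  -0.3  0.4] w 0.315 g 49.7
```

```bash
python3 -m pendant '0 -0.0005 0.025 0; 0 0 0.015 0; 0 0 0.006 0; 0 0 0.002 0; 0 0 0 0; 0 0 0 0'; python3 to.py 594.7 114.3 12.8 1.658
```

```text
time_s: 12.68
eef_pos: [595.3, 114.0, 13.2]
ee_rot: [0.0, -0.044, 0.999, -0.0]
force: [0.2, -0.1, -0.1]
grip_width: 0.314
grip_force: 49.7
turn 0.000 then x 0.0006 y 0.0004 z 0.0004 j6 -1.66 t 12.7 cur 1.658 pos [595.3 114.   13.2] F [ 0.2 -0.1 -0.1] w 0.314 g 49.7
```

```bash
python3 -m pendant '0.0004 0 0.001 0; 0 0 0 0'; python3 -m pendant '0 0 0 0; 0 0 0 0; 0 0 0 0; 0 0 -0.02 0; 0 0 -0.04 0; 0 0 -0.04 0; 0.04 0 0 0; 0.04 0 0 0; 0.04 0 0 0; 0 0 0 0' 0.75
cat > place.py <<'E'
# compare part & board fits per camera: place.py name board x y yaw
import sys
from h import *
n,b=sys.argv[1:3]; p=tuple(map(float,sys.argv[3:6])); V=[]
for c in("top","scene"):
    d=shot(c)
    x,f,v=fit([d],S[n],p,6,30,0); print(c,n,np.round(x,2),round(f,3)); 
    V.append(v)
    y,f,v=fit([d],S[b],p,0,6,2); print(c,b,np.round(y,2),round(f,3),"diff",np.round(x-y,2)); V.append(v)
    u=crop(d,*p[:2],6)[0]; V.append(u)
m=np.hstack(V); cv2.imwrite("pics/%s_pl.png"%n,cv2.resize(m,(800,800*m.shape[0]//m.shape[1]),interpolation=cv2.INTER_AREA)[...,::-1])
E
python3 - <<'E'
s=open("h.py").read()
s=s.replace("m=((hsv[...,1]<45)&(hsv[...,2]>0))","m=((hsv[...,1]<45)&(hsv[...,2]>90))") if 0 else s
s=s.replace("np.ones((25,25)))\n    else","np.ones((25,25)))\n        if white==2:\n            cs,_=cv2.findContours(m,0,2); c=max(cs,key=cv2.contourArea); m[:]=0; cv2.drawContours(m,[cv2.convexHull(c)],-1,255,-1)\n    else")
open("h.py","w").write(s)
E
python3 place.py chassis chassis_board 625 117 .0875; python3 to.py 463.8 58.3 60 1.658
```

```text
time_s: 12.92
eef_pos: [595.0, 113.9, 12.3]
ee_rot: [0.001, -0.044, 0.999, -0.0]
force: [-0.1, 0.6, 4.4]
grip_width: 0.316
grip_force: 50.3
time_s: 14.18
eef_pos: [473.1, 103.6, 111.8]
ee_rot: [-0.001, -0.044, 0.999, 0.0]
force: [0.7, 0.6, 0.9]
grip_width: 0.749
grip_force: 0.0
top chassis [6.2065e+02 1.0948e+02 2.9000e-01] 0.526
top chassis_board [6.3283e+02 1.1831e+02 1.3000e-01] 0.434 diff [-12.17  -8.83   0.16]
scene chassis [6.2651e+02 1.1757e+02 1.0000e-01] 0.068
scene chassis_board [6.257e+02 1.166e+02 1.000e-01] 0.047 diff [ 0.81  0.97 -0.  ]
turn -0.000 then x 0.0157 y -0.0439 z 0.0521 j6 -1.69 t 14.3 cur 1.658 pos [475.6 103.4 112.1] F [ 0.2  0.4 -0.1] w 0.752 g 0.0
```

View pics/chassis_pl.png

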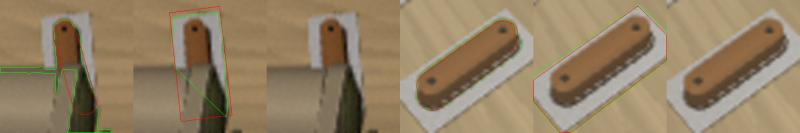

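The scene view shows the strip on its board with no large error; the arm hides it from the top camera, so I'll check that later. Next is the wheel.

```bash
python3 -m pendant '0.0047 -0.01 0 0; 0.0047 -0.02 0 0; 0.003 -0.0139 0.02 0; 0 0 0.03 0; 0 0 0.03 0; 0 0 0.018 0; 0 0 0.01 0; 0 0 0 0' 0.88;  python3 to.py 463.8 58.3 4 1.658
```

```text
time_s: 15.28
eef_pos: [466.6, 58.4, 3.4]
ee_rot: [-0.0, -0.043, 0.999, 0.0]
force: [0.5, -0.2, 0.4]
grip_width: 0.884
grip_force: 0.0
turn -0.000 then x 0.0028 y 0.0002 z -0.0006 j6 -1.78 t 15.3 cur 1.658 pos [466.6  58.4   3.4] F [ 0.5 -0.2  0.4] w 0.884 g 0.0
```

```bash
python3 -m pendant '0.0028 0 -0.0006 0; 0 0 0 0'; python3 -m pendant '0 0 0 0; 0 0 0 0; 0 0 0 0; 0 0 0 0; 0 0 -0.03 0; 0 0 -0.04 0; 0 0 -0.03 0; 0 0 0 0; 0 0 0 0' 0 40;  python3 to.py 633.8 -169.5 60 1.658
```

```text
time_s: 15.52
eef_pos: [463.9, 58.4, 4.9]
ee_rot: [0.001, -0.044, 0.999, -0.0]
force: [0.2, 0.1, 0.2]
grip_width: 0.881
grip_force: 0.0
time_s: 16.65
eef_pos: [463.2, 58.5, 103.5]
ee_rot: [-0.001, -0.044, 0.999, 0.0]
force: [0.5, 0.3, -0.1]
grip_width: 0.637
grip_force: 42.6
turn 0.000 then x -0.1501 y -0.2420 z 0.0435 j6 -1.78 t 16.6 cur 1.658 pos [463.2  58.5 103.5] F [ 0.5  0.3 -0.1] w 0.637 g 42.6
```

```bash
python3 -m pendant '-0.01 -0.022 0 0; -0.025 -0.04 0 0; -0.025 -0.04 0 0; -0.025 -0.04 0 0; -0.025 -0.04 0 0; -0.025 -0.04 0 0; -0.015 -0.02 0.03 0; 0 0 0.0135 0; 0 0 0 0; 0 0 0 0'; python3 to.py 633.8 -169.5 11 1.658; python3 place.py chassis chassis_board 625 117 .0875
```

```text
time_s: 17.9
eef_pos: [634.3, -169.0, 61.6]
ee_rot: [0.0, -0.044, 0.999, -0.0]
force: [0.5, -0.4, -0.8]
grip_width: 0.635
grip_force: 42.6
turn 0.001 then x 0.0006 y -0.0005 z 0.0506 j6 -2.10 t 17.9 cur 1.659 pos [ 634.3 -169.    61.6] F [ 0.5 -0.4 -0.8] w 0.635 g 42.6
top chassis [6.2406e+02 1.1679e+02 9.0000e-02] 0.059
top chassis_board [6.2565e+02 1.1892e+02 9.0000e-02] 0.025 diff [-1.59 -2.13 -0.01]
scene chassis [6.2636e+02 1.1733e+02 9.0000e-02] 0.068
scene chassis_board [6.2629e+02 1.1676e+02 1.0000e-01] 0.045 diff [ 0.07  0.57 -0.01]
```

View pics/chassis_pl.png

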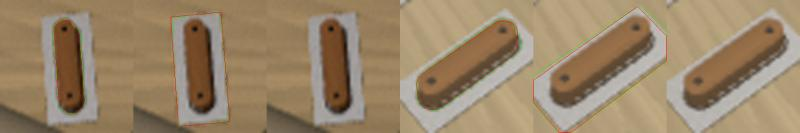

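```bash
python3 - <<'E'
s=open("h.py").read()
s=s.replace("h=24 if d[\"f\"]<1e9 else 0","h=34")
s=s.replace("    if white:\n","    if white==3:\n        k=len(im)//2; sat=hsv[...,1].astype(int)*(hsv[...,2]>25); m=((sat>95)&(hsv[...,0]<25)).astype(np.uint8)*255; m=cv2.morphologyEx(m,cv2.MORPH_CLOSE,np.ones((13,13)))\n    elif white:\n",1)
open("h.py","w").write(s)
s=open("place.py").read().replace("6,30,0)","6,30,3)").replace("*p[:2],6)","*p[:2],6,34)"); open("place.py","w").write(s)
E
python3 place.py chassis chassis_board 625 117 .0875
```

```text
top chassis [692.9   43.59   2.48] 0.891
top chassis_board [6.2558e+02 1.1897e+02 1.0000e-01] 0.028 diff [ 67.32 -75.38   2.38]
scene chassis [6.2431e+02 1.1447e+02 1.3000e-01] 0.137
scene chassis_board [6.2395e+02 1.1425e+02 9.0000e-02] 0.03 diff [0.36 0.22 0.04]
```

View pics/chassis_pl.png

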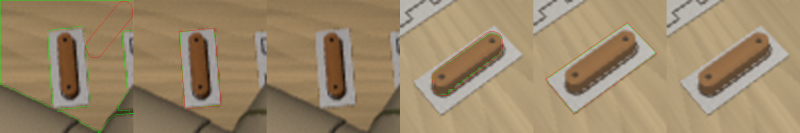

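```bash
cat > ov.py <<'E'
# overlay part silhouette edges (top and bottom outline) at board pose: ov.py part dots out  x y yaw(top) x y yaw(scene)
import sys
from h import *
n=sys.argv[1]; A=np.array(sys.argv[2:8],float).reshape(2,3); V=[]
for c,p in zip(("top","scene"),A):
    d=shot(c); h,K=22,9; im,u0,v0,K=crop(d,p[0],p[1],18,h,K); im=im.copy()
    R=np.array([[np.cos(p[2]),np.sin(p[2])],[-np.sin(p[2]),np.cos(p[2])]])
    for z,col in((6,(0,255,0)),(30,(255,0,0))):
        q=proj(d,np.c_[S[n]@R+p[:2],np.full(len(S[n]),z)]); cv2.polylines(im,[np.round(((q-[u0,v0]+.5)*K-.5)*16).astype(np.int32)],True,col,1,cv2.LINE_AA,4)
    D={"chassis":[[44,0],[-44,0]],"wheel":[[0,0]]}.get(n)
    if D:
        for a in (proj(d,np.c_[np.array(D)@R+p[:2],[30]*len(D)])-[u0,v0]+.5)*K-.5: cv2.circle(im,tuple(int(t) for t in a),4,(255,255,0),1)
    V.append(im)
cv2.imwrite("pics/ov_%s.png"%n,np.hstack(V)[...,::-1])
E
python3 ov.py chassis 625.6 119 .095 623.95 114.25 .09
```

```text
(no output)
```

View pics/ov_chassis.png

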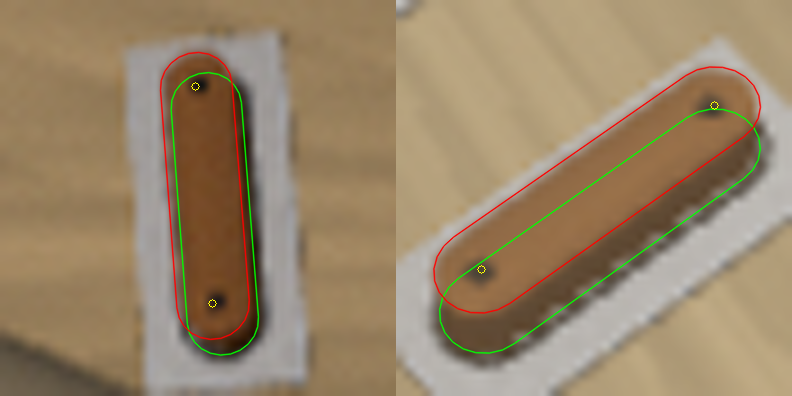

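Both views put the strip about 1–1.5 mm toward −y of the outline centre (dots at (201,86) and (218,300) against predicted (195,86) and (212,303)), with the yaw right. That is good enough. Now I'll refine the remaining board poses.

```bash
cat > fb.py <<'E'
from h import *
cams={c:shot(c) for c in("top","scene")}
for n,sh,p in[("wheel_board","b84",(634,-169,[0])),("cab_board","b84",(632,-306,[-.15])),("carrier_board","carrier_board",(633,-29,[.1]))]:
    for c,d in cams.items():
        x,f,v=fit([d],S[sh],p,0,6,2); print(n,c,np.round(x,2).tolist(),round(f,3))
E
python3 fb.py
```

```text
wheel_board top [858.53, -83.83, -2.1] 1.0
wheel_board scene [591.33, -403.67, 3.0] 1.0
cab_board top [632.87, -303.17, -0.13] 0.029
cab_board scene [468.84, -521.7, 1.57] 1.0
carrier_board top [650.98, -18.3, 0.06] 1.145
carrier_board scene [632.23, -32.3, 0.1] 0.037
```

```bash
python3 -m pendant '0 0.001 0.03 0; 0 0 0.015 0; 0 0 0.005 0; 0 0 0.0005 0; 0 0 0 0; 0 0 0 0'; python3 -m pendant '0 0 0 0; 0 0 0 0; 0 0 0 0; 0 0 -0.02 0; 0 0 -0.04 0; 0 0 -0.04 0; 0.04 0.02 0 0; 0.06 0.01 0 0; 0.05 0.01 0 0; 0 0 0 0' 0.88; python3 to.py 462.6 -85.8 60 1.92; python3 fb.py
```

```text
time_s: 19.05
eef_pos: [634.4, -168.7, 11.1]
ee_rot: [0.0, -0.044, 0.999, -0.0]
force: [-4.0, 2.2, 5.9]
grip_width: 0.638
grip_force: 43.3
time_s: 20.3
eef_pos: [478.8, -141.2, 111.5]
ee_rot: [-0.0, -0.043, 0.999, 0.0]
force: [0.6, -0.3, 0.7]
grip_width: 0.88
grip_force: 0.0
turn -0.263 then x -0.0037 y 0.0576 z 0.0515 j6 -2.18 t 20.3 cur 1.657 pos [ 478.8 -141.2  111.5] F [ 0.6 -0.3  0.7] w 0.880 g 0.0
wheel_board top [858.53, -83.83, -2.1] 1.0
wheel_board scene [591.33, -403.67, 3.0] 1.0
cab_board top [632.98, -303.46, -0.14] 0.029
cab_board scene [631.57, -308.13, -0.14] 0.053
carrier_board top [634.77, -27.54, 0.1] 0.135
carrier_board scene [631.98, -32.71, 0.1] 0.039
```

```bash
python3 -m pendant '0 0 0 -0.131; 0 0 0 -0.132; -0.002 0.02 0 0; -0.0017 0.0376 0.02 0; 0 0 0.03 0; 0 0 0.03 0; 0 0 0.02 0; 0 0 0.007 0; 0 0 0 0'; python3 to.py 462.6 -85.2 4.5 1.916
sed -i 's/,h=34)/,h=HH)/; 1i HH=34' h.py
python3 - <<'E'
import h; from h import *
for c in("top","scene"):
    d=shot(c)
    for hh in(24,): 
        h.HH=hh; x,f,v=fit([d],S["b84"],(634,-169,0),0,6,2); print(c,np.round(x,2).tolist(),round(f,3))
    im,u0,v0,K=crop(d,634,-168,18,16,24); cv2.imwrite("pics/w_%s.png"%c,cv2.resize(im,(390,390))[...,::-1])
    u,v=proj(d,[[634.4,-168.4,30]])[0]; print("expected dot in crop",(u-u0+.5)*390/32,(v-v0+.5)*390/32)
cv2.imwrite("pics/w.png",np.hstack([cv2.imread("pics/w_top.png"),cv2.imread("pics/w_scene.png")]))
E
```

```text
time_s: 21.52
eef_pos: [465.3, -86.1, 3.6]
ee_rot: [0.0, -0.174, 0.985, -0.0]
force: [-0.5, -0.2, 1.0]
grip_width: 0.878
grip_force: 0.0
turn 0.004 then x 0.0022 y 0.0018 z -0.0009 j6 -2.35 t 21.5 cur 1.920 pos [465.3 -86.1   3.6] F [-0.5 -0.2  1. ] w 0.878 g 0.0
top [634.94, -165.98, -0.0] 0.045
expected dot in crop 208.76365838547486 187.28911921541572
scene [632.48, -172.68, -0.0] 0.056
expected dot in crop 197.57001541015586 176.95276411757698
```

View pics/w.png

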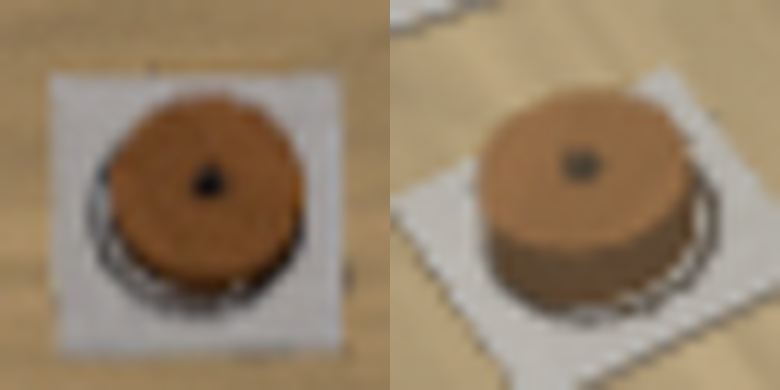

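```bash
python3 - <<'E'
from h import *
for c,q,b in(("top",(208,181),(634.94,-165.98)),("scene",(192,165.5),(632.48,-172.68))):
    d=shot(c); im,u0,v0,K=crop(d,634,-168,18,16,24)
    r=ray(d,u0+q[0]*32/390-.5,v0+q[1]*32/390-.5,30)[:2]; print(c,r,r-b)
E
python3 to.py 463.3 -84.4 4.2 1.916
```

```text
top [ 636.27074516 -168.21077286] [ 1.33074516 -2.23077286]
scene [ 633.80984535 -172.68410616] [ 1.32984535 -0.00410616]
turn 0.005 then x 0.0013 y 0.0027 z -0.0002 j6 -2.35 t 21.7 cur 1.921 pos [465.4 -86.5   4. ] F [-0.5  0.7  0. ] w 0.883 g 0.0
```

The wheel sits about 1.3 mm off in x and 1.2 mm off in y: the outline shows as a gap at lower left in the top view (dot at (208,181)). I'll nudge it later. Now I grip and place the cab.

```bash
python3 -m pendant '0.0013 0.0027 0 0.004; 0 0 0 0'; python3 -m pendant '0 0 0 0; 0 0 0 0; 0 0 0 0; 0 0 0 0; 0 0 -0.03 0; 0 0 -0.04 0; 0 0 -0.03 0; 0 0 0 0; 0 0 0 0' 0 40;  python3 to.py 632.7 -304 60 1.432
```

```text
time_s: 21.98
eef_pos: [462.7, -84.2, 3.5]
ee_rot: [0.0, -0.172, 0.985, -0.0]
force: [0.4, -0.1, 0.5]
grip_width: 0.88
grip_force: 0.0
time_s: 23.1
eef_pos: [462.3, -84.1, 102.3]
ee_rot: [-0.001, -0.172, 0.985, 0.0]
force: [-0.6, -0.2, -1.2]
grip_width: 0.55
grip_force: 41.5
turn 0.485 then x -0.1992 y -0.1942 z 0.0423 j6 -2.35 t 23.1 cur 1.917 pos [462.3 -84.1 102.3] F [-0.6 -0.2 -1.2] w 0.550 g 41.5
```

```bash
python3 -m pendant '0 0 0 0.16; 0 0 0 0.16; 0 0 0 0.165; -0.03 -0.03 0 0; -0.04 -0.04 0 0; -0.04 -0.04 0 0; -0.04 -0.04 0 0; -0.03 -0.03 0.02 0; -0.0192 -0.0142 0.022 0; 0 0 0 0'; python3 to.py 632.7 -304 10.5 1.432
```

```text
time_s: 24.35
eef_pos: [632.1, -304.2, 56.6]
ee_rot: [-0.003, 0.07, 0.998, 0.002]
force: [-1.8, -0.1, -1.1]
grip_width: 0.549
grip_force: 41.5
turn -0.001 then x -0.0006 y 0.0003 z 0.0461 j6 -2.05 t 24.4 cur 1.431 pos [ 632.1 -304.2   56.6] F [-1.8 -0.1 -1.1] w 0.549 g 41.5
```

```bash
python3 -m pendant '0 0 0.03 0; 0 0 0.012 0; 0 0 0.004 0; 0 0 0.001 0; 0 0 0 0; 0 0 0 0'; python3 to.py 632.7 -304 10 1.432
```

```text
time_s: 25.1
eef_pos: [633.4, -304.4, 15.0]
ee_rot: [0.0, 0.069, 0.998, -0.0]
force: [-0.6, -0.0, -0.7]
grip_width: 0.554
grip_force: 41.5
turn -0.000 then x 0.0008 y 0.0003 z 0.0050 j6 -2.05 t 25.1 cur 1.432 pos [ 633.4 -304.4   15. ] F [-0.6 -0.  -0.7] w 0.554 g 41.5
```

```bash
python3 -m pendant '0 0 0.004 0; 0 0 0.001 0; 0 0 0 0; 0 0 0 0'; python3 -m pendant '0 0 0 0; 0 0 0 0; 0 0 0 0; 0 0 -0.02 0; 0 0 -0.04 0; 0 0 -0.04 0; 0.04 -0.01 0 0; 0.06 -0.01 0 0; 0.05 -0.01 0 0; 0 0 0 0' 0.75; python3 to.py 447.8 -380 60 1.166
```

```text
time_s: 25.6
eef_pos: [633.3, -304.3, 9.6]
ee_rot: [0.0, 0.069, 0.998, -0.0]
force: [-2.8, 1.3, 5.7]
grip_width: 0.552
grip_force: 42.0
time_s: 26.85
eef_pos: [478.2, -313.5, 110.9]
ee_rot: [-0.0, 0.071, 0.998, -0.0]
force: [0.0, -0.2, -0.0]
grip_width: 0.746
grip_force: 0.0
turn 0.264 then x 0.0018 y -0.0731 z 0.0509 j6 -2.21 t 26.9 cur 1.430 pos [ 478.2 -313.5  110.9] F [ 0.  -0.2 -0. ] w 0.746 g 0.0
```

Check the cab placement with the arm aside, and move to the carrier.

```bash
python3 -m pendant '0 0 0 0.132; 0 0 0 0.132; 0 -0.02 0 0; 0.0018 -0.0331 0 0; 0 -0.02 0.02 0; 0 0 0.03 0; 0 0 0.03 0; 0 0 0.02 0; 0 0 0.006 0; 0 0 0 0'; python3 to.py 447.8 -380 4.5 1.166
cat > ck.py <<'E'
import sys,h; from h import *
n,x,y,z=sys.argv[1],*map(float,sys.argv[2:5]); V=[]; h.HH=24
for c in("top","scene"):
    d=shot(c); im,u0,v0,K=crop(d,x,y,18,16,24); im=cv2.resize(im,(390,390)).copy()
    b,f,_=fit([d],S["b84"],(x,y,z),0,6,2); print(c,np.round(b,2).tolist(),round(f,3))
    R=np.array([[np.cos(b[2]),np.sin(b[2])],[-np.sin(b[2]),np.cos(b[2])]])
    for zz,col in((6,(0,255,0)),(30,(255,0,0))):
        q=(proj(d,np.c_[S[n]@R+b[:2],np.full(len(S[n]),zz)])-[u0,v0]+.5)*390/32; cv2.polylines(im,[np.round(q).astype(np.int32)],True,col,1,cv2.LINE_AA)
    V.append(im)
cv2.imwrite("pics/ck_%s.png"%n,np.hstack(V)[...,::-1])
E
python3 ck.py cab 632.8 -304 -.14
```

```text
time_s: 28.1
eef_pos: [450.1, -380.0, 3.0]
ee_rot: [-0.0, 0.2, 0.98, 0.0]
force: [0.4, -0.8, -0.4]
grip_width: 0.752
grip_force: 0.0
turn 0.002 then x 0.0021 y -0.0009 z -0.0015 j6 -2.07 t 28.1 cur 1.168 pos [ 450.1 -380.     3. ] F [ 0.4 -0.8 -0.4] w 0.752 g 0.0
top [632.94, -303.42, -0.14] 0.029
scene [631.69, -309.08, -0.14] 0.057
```

View pics/ck_cab.png

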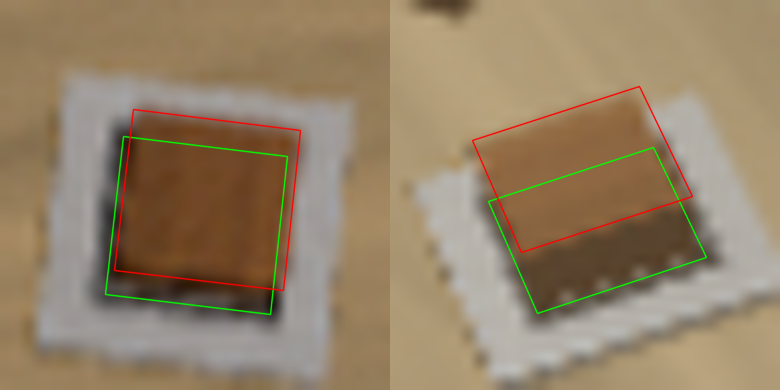

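The cab sits within about 1 mm of its outline in both views. Now I grip the carrier's waist.

```bash
python3 -m pendant '0.0021 -0.0008 -0.0013 0.002; 0 0 0 0'; python3 -m pendant '0 0 0 0; 0 0 0 0; 0 0 0 0; 0 0 0 0; 0 0 0 0; 0 0 -0.03 0; 0 0 -0.04 0; 0 0 -0.03 0; 0 0 0 0; 0 0 0 0' 0 40;  python3 to.py 634 -28.5 60 1.671
```

```text
time_s: 28.45
eef_pos: [448.0, -379.9, 5.2]
ee_rot: [0.0, 0.201, 0.98, -0.0]
force: [0.7, -1.0, 0.0]
grip_width: 0.748
grip_force: 0.0
time_s: 29.7
eef_pos: [447.5, -379.2, 103.2]
ee_rot: [-0.001, 0.201, 0.98, 0.001]
force: [-0.3, 0.6, -0.7]
grip_width: 0.29
grip_force: 40.7
turn -0.505 then x -0.2206 y 0.3302 z 0.0432 j6 -2.07 t 29.7 cur 1.166 pos [ 447.5 -379.2  103.2] F [-0.3  0.6 -0.7] w 0.290 g 40.7
```

```bash
python3 -m pendant '0 0 0 -0.168; 0 0 0 -0.168; 0 0 0 -0.169; -0.02 0.03 0 0; -0.03 0.045 0 0; -0.03 0.045 0 0; -0.03 0.045 0 0; -0.03 0.045 0 0; -0.03 0.045 0 0; -0.03 0.045 0 0'; python3 to.py 634.2 -28.2 60 1.671
```

```text
time_s: 30.95
eef_pos: [616.9, -59.3, 102.8]
ee_rot: [-0.001, -0.05, 0.999, 0.0]
force: [1.0, 0.5, -1.2]
grip_width: 0.295
grip_force: 40.7
turn -0.000 then x -0.0203 y 0.0292 z 0.0428 j6 -1.96 t 30.9 cur 1.671 pos [616.9 -59.3 102.8] F [ 1.   0.5 -1.2] w 0.295 g 40.7
```

```bash
python3 -m pendant '-0.015 0.02 0 0; -0.0053 0.0092 0.02 0; 0 0 0.03 0; 0 0 0.02 0; 0 0 0.012 0; 0 0 0.004 0; 0 0 0 0; 0 0 0 0'; python3 to.py 634.2 -28.2 11 1.671
```

```text
time_s: 31.95
eef_pos: [634.7, -30.2, 19.4]
ee_rot: [0.001, -0.05, 0.999, -0.0]
force: [0.0, 0.1, -1.1]
grip_width: 0.294
grip_force: 40.7
turn 0.000 then x 0.0003 y 0.0020 z 0.0084 j6 -1.90 t 31.9 cur 1.671 pos [634.7 -30.2  19.4] F [ 0.   0.1 -1.1] w 0.294 g 40.7
```

Lower, release, rise, then move aside toward the wheel and check.

```bash
python3 -m pendant '0.0003 0.002 0.003 0; 0 0 0.003 0; 0 0 0.0025 0; 0 0 0 0; 0 0 0 0'; python3 -m pendant '0 0 0 0; 0 0 0 0; 0 0 0 0; 0 0 -0.02 0; 0 0 -0.04 0; 0 0 -0.04 0; 0.06 0 0 0; 0.06 -0.03 0 0; 0.06 -0.04 0 0; 0.02 -0.04 0 0' 0.7
python3 - <<'E'
s=open("ck.py").read().replace('S["b84"]','S[sys.argv[5]]').replace("18,16,24","18,24,24").replace("390/32","390/48").replace("h.HH=24","h.HH=30")
open("ck2.py","w").write(s)
E
python3 ck2.py carrier 634 -29 .1 carrier_board; python3 to.py 634.4 -168.5 90 1.671
```

```text
time_s: 32.58
eef_pos: [633.7, -28.0, 10.8]
ee_rot: [-0.0, -0.05, 0.999, -0.0]
force: [-3.4, 0.6, 6.8]
grip_width: 0.295
grip_force: 41.6
time_s: 33.83
eef_pos: [455.3, -149.8, 111.7]
ee_rot: [0.001, -0.05, 0.999, -0.0]
force: [0.7, 0.1, 0.2]
grip_width: 0.699
grip_force: 0.0
top [634.29, -27.58, 0.1] 0.019
scene [632.53, -32.84, 0.09] 0.038
turn -0.004 then x -0.1756 y -0.0340 z 0.0218 j6 -2.23 t 33.9 cur 1.667 pos [ 456.2 -152.2  111.8] F [ 0.3 -0.5  0.4] w 0.698 g 0.0
```

View pics/ck_carrier.png

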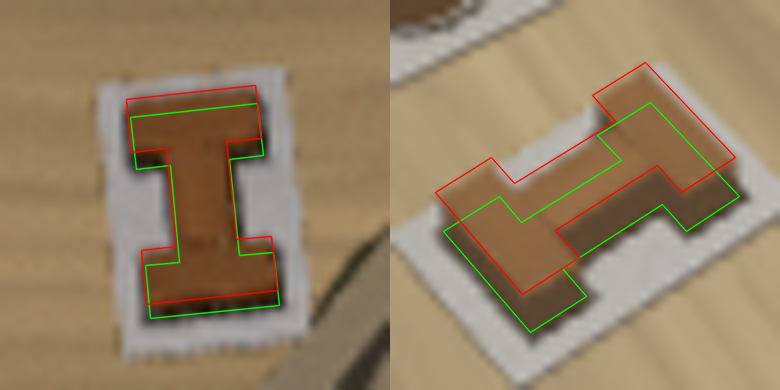

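The carrier matches its outline in both views. Now I nudge the wheel.

```bash
python3 -m pendant '-0.03 -0.004 0 -0.004; -0.05 -0.01 0 0; -0.05 -0.01 0 0; -0.03 -0.01 0 0; -0.0156 0 0.0218 0; 0 0 0.03 0; 0 0 0.03 0; 0 0 0.015 0; 0 0 0 0; 0 0 0 0' 0.88; python3 to.py 634.4 -168.6 11 1.671
```

```text
time_s: 35.17
eef_pos: [636.0, -164.9, 14.9]
ee_rot: [0.001, -0.052, 0.999, -0.001]
force: [-0.3, 0.2, -0.7]
grip_width: 0.883
grip_force: 0.0
turn 0.004 then x 0.0020 y -0.0035 z 0.0039 j6 -2.11 t 35.2 cur 1.675 pos [ 636.  -164.9   14.9] F [-0.3  0.2 -0.7] w 0.883 g 0.0
```

```bash
python3 -m pendant '0.002 -0.0035 0.0037 0; 0 0 0 0; 0 0 0 0'; python3 -m pendant '0 0 0 0; 0 0 0 0; 0 0 0 0; 0 0 0 0; 0.0013 0.0012 -0.0005 0; 0 0 0 0;0 0 0.0005 0; 0 0 0 0' 0 30;  python3 -m pendant '0 0 0 0; 0 0 0 0; 0 0 0 0; 0 0 -0.02 0; 0 0 -0.04 0; 0 0 -0.04 0; 0.04 0 0 0; 0.06 0 0 0; 0.06 0 0 0; 0.02 0 0 0' 0.88; python3 ck.py wheel 634 -168 0; python3 to.py 595 115.5 110 1.658
```

```text
time_s: 35.55
eef_pos: [633.6, -168.5, 9.8]
ee_rot: [0.0, -0.052, 0.999, -0.0]
force: [-0.0, 0.3, -1.3]
grip_width: 0.882
grip_force: 0.0
time_s: 36.55
eef_pos: [632.1, -167.3, 10.0]
ee_rot: [-0.0, -0.052, 0.999, 0.0]
force: [-2.2, 1.2, 7.4]
grip_width: 0.643
grip_force: 32.3
time_s: 37.8
eef_pos: [450.9, -186.1, 111.0]
ee_rot: [0.0, -0.051, 0.999, -0.0]
force: [0.8, 0.3, 0.3]
grip_width: 0.878
grip_force: 0.0
top [635.82, -166.38, 0.0] 0.197
scene [632.54, -172.67, 0.01] 0.057
turn 0.015 then x -0.1686 y 0.2883 z 0.0011 j6 -2.30 t 37.9 cur 1.673 pos [ 452.2 -186.4  111.1] F [ 0.4 -0.2 -0.7] w 0.880 g 0.0
```

View pics/ck_wheel.png

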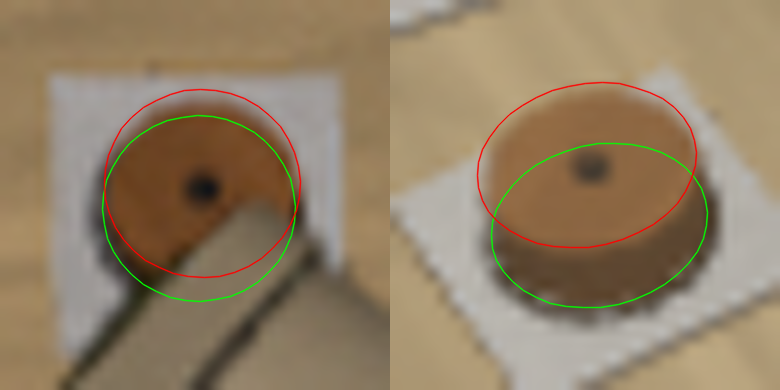

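The wheel is now centred, with an even line all round in the scene view and its dot at (204,188) in the top view against about (203,187) expected. Last, a small nudge of the chassis, which the top view put about 2 mm toward −y.

```bash
python3 -m pendant '0 0 0 0.015; -0.02 0.03 0 0; -0.025 0.045 0 0; -0.025 0.045 0 0; -0.025 0.045 0 0; -0.025 0.045 0 0; -0.025 0.045 0 0; -0.0236 0.0317 0 0; 0 0 0.03 0; 0 0 0 0' 0.6; python3 to.py 595 113.9 12 1.658
```

```text
time_s: 39.15
eef_pos: [594.8, 115.5, 77.6]
ee_rot: [-0.002, -0.045, 0.999, 0.0]
force: [0.2, 0.1, -0.2]
grip_width: 0.603
grip_force: 0.0
turn 0.003 then x -0.0001 y -0.0016 z 0.0656 j6 -1.66 t 39.1 cur 1.661 pos [594.8 115.5  77.6] F [ 0.2  0.1 -0.2] w 0.603 g 0.0
```

```bash
python3 -m pendant '0 0 0.03 0; 0 0 0.02 0; 0 0 0.012 0; 0 0 0.004 0; 0 0 0 0; 0 0 0 0'; python3 -m pendant '0 0 0 0; 0 0 0 0; 0 0 0 0; 0 0 0 0; 0 0 0 0' 0 30;  python3 -m pendant '0 0 0 0; 0 0 0 0; 0 0 0 0; 0 0 -0.02 0; 0 0 -0.04 0; 0 0 -0.04 0; 0.05 -0.02 0 0; 0.06 -0.05 0 0; 0.06 -0.05 0 0; 0 -0.05 0 0' 0.7; python3 ck2.py chassis 625 117 .09 chassis_board
```

```text
time_s: 39.9
eef_pos: [596.0, 114.5, 14.4]
ee_rot: [0.001, -0.045, 0.999, -0.0]
force: [0.6, -0.8, -0.2]
grip_width: 0.599
grip_force: 0.0
time_s: 40.52
eef_pos: [595.8, 114.6, 14.1]
ee_rot: [0.0, -0.045, 0.999, -0.0]
force: [-0.0, -0.2, 5.7]
grip_width: 0.319
grip_force: 31.2
time_s: 41.78
eef_pos: [460.5, -48.1, 113.4]
ee_rot: [-0.001, -0.045, 0.999, 0.001]
force: [0.9, 0.2, -0.0]
grip_width: 0.705
grip_force: 0.0
top [626.14, 118.89, 0.09] 0.031
scene [623.3, 115.23, 0.09] 0.022
```

View pics/ck_chassis.png

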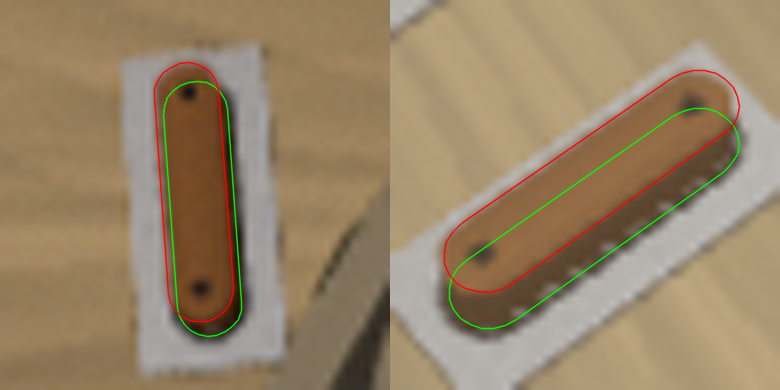

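The strip now matches its outline to about 1 mm in both views, and the bar was left open. I'll hand in the job.

```bash
python3 -m pendant '0 0 0 0; 0 0 0 0; 0 0 0 0'; python3 -c "
from rig import ctrl
print(ctrl.finish_job())"
```

```text
time_s: 42.25
eef_pos: [463.5, -47.1, 113.5]
ee_rot: [-0.0, -0.045, 0.999, 0.0]
force: [-0.3, -0.3, -0.2]
grip_width: 0.704
grip_force: 0.0
the job is handed in; nothing more can be done
None
```

All four parts lie flat on their own boards, within about 1 mm of their outlines by the camera checks; the bar was left open past upright, and the job was handed in at 42 s with no verdict returned.

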